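# Empty a gear case and hold it in the corner of the setting fixture

### The job

Tip the worn balls and rollers out of the green gear case into the blue tray so that all four lie in the tray, then stand the emptied case upright on the dark plate of the setting fixture and push it home into the corner: closed back flush against the orange back stop and one side flush against the orange side stop. Finish while still gripping the case and pressing it firmly against both stops at once (do not let go); leave the paper cup, the wrench and the spare bearing where they are.

Things in the scene. Friction and masses are not known exactly. Their poses are not given: they have to be found in the camera images.
- gear_case: Green cast gear case, loose, 84 mm long (x) x 64 mm wide (y) x 70 mm tall, 0.25-0.5 kg. Origin: centre of its underside, z up, +x towards its closed back. Top and front end (-x) are open. Walls and floor 6 mm. Flat full-height sides at y = +-32 mm: grip across these, fingertips 25 mm or more above the underside to clear the stops. The pieces stay in while it is upright.
- case_back (a point): Point on the case's flat closed back, on its middle line, 10 mm above the underside (case x = +42 mm). A dark bearing boss with brass end sticks out of the back by up to 17 mm, 32 to 64 mm above the underside, and passes over the stop.
- case_mouth (a point): Middle of the sill's top edge at the open front end (case x = -42 mm, 20 mm above the underside). The sill is a 30 degree ramp that rises from the inner floor at x = -18 mm. The pieces leave over it when this end is tipped down well past 30 degrees; 60 to 90 degrees empties the case.
- ball_a_center (a point): Centre of a loose steel ball, 15 mm diameter, 14 g, at first in the gear case.
- ball_b_center (a point): Centre of a loose steel ball, 15 mm diameter, 14 g, at first in the gear case.
- roller_a_center (a point): Centre of a loose brass-coloured roller (solid cylinder 15 mm diameter, 15 mm long, 21 g), at first standing in the gear case.
- roller_b_center (a point): Centre of a loose brass-coloured roller (solid cylinder 15 mm diameter, 15 mm long, 21 g), at first standing in the gear case.
- tray: Blue open tray fixed to the bench, outer 190 mm (x) x 180 mm (y) x 45 mm tall, walls and floor 5 mm. Origin at the centre of its underside.
- fixture: Setting fixture fixed to the bench: dark steel plate 150 mm (x) x 140 mm (y) x 10 mm thick, origin at the centre of its underside, with two orange stops on it; the case slides easily on plate and stops (friction about 0.2). Fully home, the case's x lies along the fixture's x and the case's origin lies at fixture (8, 13, 10) mm.
- back_stop: Orange bar on the fixture, rigid, along the fixture's y (y from -60 to +35 mm), inner face at fixture x = +50 mm (looks to -x), top 30 mm above the bench (20 mm above the plate). Its frame is the fixture's.
- side_stop: Orange bar on the fixture, rigid, along the fixture's x (x from -60 to +35 mm), inner face at fixture y = +45 mm (looks to -y), top 30 mm above the bench. Its frame is the fixture's.
- fixture_corner (a point): Where the two stops' inner faces would meet on top of the plate: fixture (50, 45, 10) mm.
- paper_cup: Bystander: white paper cup, open, 72 mm rim diameter, 85 mm tall; origin at the centre of its underside.
- wrench: Bystander: steel wrench lying flat, about 180 mm long.
- spare_bearing: Bystander: steel ring (spare bearing) lying flat, 42 mm diameter, 12 mm tall.
Things that resemble listed ones, but are neither listed nor needed, are in the scene too. Leave any red look-alike of the gear_case alone.

How it is judged:
By the outcome, as a careful person would: the job done as asked, in the order asked, and still so for the second after the job is handed in, while the arm keeps its last pose, push and grip.
It also fails if it takes over 64 s, if anything falls off the work surface, if the arm or the gripper's body presses on something with over 40 N, if the wrist force passes 120 N, or if a joint passes its speed limit or range.

### The arm

A 6-joint arm with a two-finger parallel gripper is mounted at the origin on the work surface. World frame = base frame: x ahead of the robot, y to its left, z up, the work surface at z = 0. Lengths are in m, angles in rad, forces in N, time in s.
With the tool pointing down it reaches from about 0.35 to 0.775 m from the base axis. Payload 7.3 kg.
Tool frame: the origin (TCP) lies at the centre of the arm's flange, where the gripper is bolted on; the fingertips stand 178 mm ahead of it and the grasp point (between the pads) lies 159 mm ahead of it (tip_extent is the distance from the TCP to the fingertips, in m); z points along the fingers, y is the line along which they close (so a half turn about z gives the same grasp; the last joint's range is limited). The gripper opens to 92 mm and grips with 3 to 60 N. Pads are 19 mm wide; open, the fingers measure 130 mm over their backs; the gripper's body (75 mm by 190 mm) begins 47 mm behind the grasp point.
Start: joints at [-1.421, 0.342, 1.524, -0, 1.275, -0.146], TCP at [0.153, -0.502, 0.405] pointing down, gripper open.
Joint ranges: [-2.53, 2.53], [-0.77, 2.02], [0.04, 2.7], [-1, 4.14], [0.28, 2.66], [-3.11, 3.11]. Speed limits (rad/s): [2.57, 2.57, 3.14, 3.14, 3.14, 3.14].

### API

Orientations are given as [roll, pitch, yaw] about the fixed x, y, z axes, in that order (R = Rz(yaw) Ry(pitch) Rx(roll)).
In Python, from cell import * gives the robot as it stands.
- The arm moves only by the tool arm_command, never from a script. Its arguments are lists of equal length, an entry for each row: "xyz": the shift along the world's x, y, z in mm, a list of three; "spin": the turn about the world's z in degrees. In form: {"xyz": [[tx, ty, tz], ...], "spin": [spin, ...]}. A call has 1 to 20 rows; each row shifts and turns the commanded pose from where the row before left it; what a row does not reach is not made up. A row lasts 1/10 s, in which the tool goes at most 50 mm and 8.59 degrees, less where a joint would pass 70% of its speed; a pose out of reach is approached as far as the arm can. A call with a gripper value outside its range is refused whole. "jaw" is the opening, from -1 (shut) to 1 (fully open), set as the call begins (left out, the last holds). The fingers move at their own pace and stop on an object; "squeeze" is the grip in N (left out, the last holds). Time passes only in rows, so rows that do not move let the fingers close. It gives the time, the measured TCP pose, the force, the opening and the grip force at its end, in the units of the state.
- observe(): the state, without advancing time (a new reading comes with each control period).
- read_camera(name): name is "scene" or "top"; returns a dict with "img" (384x512x3 uint8, red, green, blue), "depth" (384x512 float32, m along the optical axis (not along the pixel's ray), 0 where there is no reading), "fx", "fy", "cx", "cy" (pixels), "world_from_camera" (4x4, takes a point from camera to world coordinates). Camera axes: x right, y up, looking along -z (the intrinsics and any distortion apply to the point x, -y, -z); pixel columns grow to the right and rows downward; lengths in m; the calibration is good to about 2 mm. A picture is of the moment at which its call begins.
- hand_in(): hands the job in; it is judged then, once.
The state is a dict: "time": time; "qpos": joint angles; "qvel": joint speeds; "joint_efforts": joint torques, N m; "tool_pos": TCP position; "tool_rot": TCP orientation; "contact_force": force on the tool from outside, world axes, zero at the start; "torque": the same for the moment, N m; "opening": finger opening in m; "grip_force": force on a finger pad.
Only numpy, scipy, OpenCV 4.12 (cv2) and the standard library are available. Lean on these libraries where they do the work, as an engineer would, in place of code of your own. Each camera call takes 0.05 s, during which the arm holds its last target. There are 200 camera calls.

## Working session

There is one attempt and no reset: what is moved stays moved. The work goes in short steps, Python scripts to look and compute and a tool call to move; the robot and the scene stay as the last step left them, time stands still between calls to the robot, and variables do not carry over. Pictures are saved under pics/ and viewed, at most 10 in all, crops included, and the job is handed in when it is done.

Besides the shell and the picture viewer there is one more tool, called as name(argument=value, ...), one argument or row to a line, values as JSON. arm_command: Moves the arm, as the interface text tells. Its arguments: {"type":"object","properties":{"xyz":{"type":"array","items":{"type":"array","items":{"type":"number"}}},"spin":{"type":"array","items":{"type":"number"}},"jaw":{"type":"number"},"squeeze":{"type":"number"}},"required":["xyz","spin"]}

```bash
mkdir -p pics; ls
cat > h.py <<'E'
from cell import *
import numpy as np, cv2
def cam(n):
    c=read_camera(n); return c
def pts(c):
    """world point per pixel from depth"""
    h,w=c['depth'].shape; v,u=np.mgrid[0:h,0:w]; d=c['depth']
    p=np.stack([(u-c['cx'])/c['fx']*d,-(v-c['cy'])/c['fy']*d,-d,np.ones_like(d)],-1)
    return (p@np.array(c['world_from_camera']).T)[...,:3]
def save(n,im): cv2.imwrite(f'pics/{n}.png',cv2.cvtColor(im,cv2.COLOR_RGB2BGR))
E
python3 - <<'E'
from h import *
a=cam('scene');b=cam('top')
np.savez('c0.npz',**{f'{n}_{k}':v for n,c in(('s',a),('t',b)) for k,v in c.items() if k in('img','depth')},s_P=pts(a),t_P=pts(b))
save('s0',a['img']);save('t0',b['img'])
for c in(a,b): print(c['fx'],c['cx'],c['cy'],np.round(c['world_from_camera'],3).tolist(),[k for k in c], (c['depth']>0).mean())
print(observe())
E
```

```text
pics
419.0346464914281 250.35047861052894 197.2371407012202 [[-0.65, -0.475, 0.594, 0.981], [0.76, -0.393, 0.517, 0.433], [-0.012, 0.788, 0.616, 0.577], [0.0, 0.0, 0.0, 1.0]] ['img', 'depth', 'fx', 'fy', 'cx', 'cy', 'world_from_camera'] 0.9961903889973959
363.3182787312342 261.42824797760034 187.018124573071 [[0.132, 0.971, -0.2, 0.341], [-0.991, 0.128, -0.029, 0.003], [-0.003, 0.202, 0.979, 0.769], [0.0, 0.0, 0.0, 1.0]] ['img', 'depth', 'fx', 'fy', 'cx', 'cy', 'world_from_camera'] 0.9959462483723959
{'time': 0.1, 'qpos': array([-1.42095998e+00,  3.42680507e-01,  1.52489100e+00,  1.28605338e-05,
        1.27537515e+00, -1.45998163e-01]), 'qvel': array([-0.00086148, -0.00172288, -0.00124563,  0.00012745,  0.00130663,
       -0.00065084]), 'joint_efforts': array([ 1.57444862e-03, -4.32003379e+01, -2.44694424e+01,  7.18525588e-02,
        5.25904284e-02, -4.41843486e-05]), 'tool_pos': array([ 0.15306597, -0.50208379,  0.40411067]), 'tool_rot': array([-3.14025485e+00, -2.09147538e-04,  2.95830620e-01]), 'contact_force': array([ 0.5620521 , -0.42319722,  1.01120905]), 'torque': array([0.00689871, 0.00305529, 0.00608995]), 'grip_force': 0.0, 'opening': 0.09177382556226764}
```

View pics/s0.png

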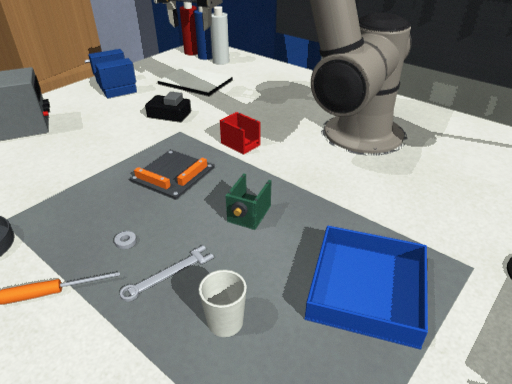

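View pics/t0.png

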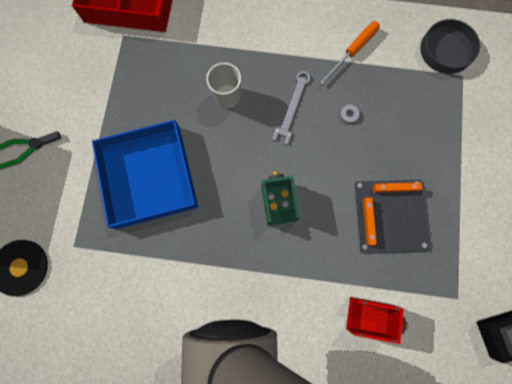

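Scene view: case at (248,200), boss facing the camera, fixture at (172,172), tray at (370,285). Top view: case at (281,200) with its boss up the image (+x), tray (145,173), fixture (393,215) with the back stop at the top and the side stop on the left.

```bash
cat > m.py <<'E'
from h import *
def rect(xy): 
    (c,s,a)=cv2.minAreaRect((xy*1000).astype(np.float32)); return np.round(c,1),np.round(s,1),round(a,1)
def masks(img):
    H=cv2.cvtColor(img,cv2.COLOR_RGB2HSV); h,s,v=[H[...,i].astype(int) for i in range(3)]
    return dict(green=(h>60)&(h<90)&(s>110),orange=(h>4)&(h<18)&(s>180)&(v>120),blue=(h>105)&(h<125)&(s>170))
def comp(m,seed_xy,P,R):
    return m&(np.hypot(P[...,0]-seed_xy[0],P[...,1]-seed_xy[1])<R)
E
python3 - <<'E'
from m import *
d=np.load('c0.npz')
for n in 's','t':
    P=d[n+'_P'];M=masks(d[n+'_img'])
    if n=='t':
        for nm,(u,v) in dict(case=(281,200),tray=(145,173),bs=(398,187),ss=(370,221),plate=(400,225),boss=(277,175)).items(): print(nm,P[v,u].round(3))
        sg=P[200,281,:2];st=P[173,145,:2];sf=P[215,393,:2]
    g=P[comp(M['green'],sg,P,.1)];o=P[comp(M['orange'],sf,P,.12)];b=P[comp(M['blue'],st,P,.17)]
    for nm,q in(('case',g),('stops',o),('tray',b)):
        zt=np.percentile(q[:,2],97); top=q[np.abs(q[:,2]-zt)<.004]
        print(n,nm,len(q),'ztop',zt.round(4),len(top),rect(top[:,:2]))
        if nm=='stops':
            k=cv2.kmeans(top[:,:2].astype(np.float32),2,None,(3,50,1e-6),5,2)[1].ravel()
            for i in 0,1: print('   ',rect(top[k==i,:2]),top[k==i].mean(0).round(4))
    pl=P[(np.hypot(P[...,0]-sf[0],P[...,1]-sf[1])<.05)&(d[n+'_img'].max(-1)<70)]
    print('plate z',np.median(pl[:,2]).round(4),len(pl))
E
```

```text
Traceback (most recent call last):
NameError: name 'sg' is not defined
```

```bash
cat > m0.py <<'E'
from m import *
d=np.load('c0.npz')
for n in 't','s':
    P=d[n+'_P'];M=masks(d[n+'_img'])
    if n=='t':
        for nm,(u,v) in dict(case=(281,200),tray=(145,173),bs=(398,187),ss=(370,221),plate=(400,225),boss=(277,175)).items(): print(nm,P[v,u].round(3))
        sg=P[200,281,:2];st=P[173,145,:2];sf=P[215,393,:2]
    g=P[comp(M['green'],sg,P,.1)];o=P[comp(M['orange'],sf,P,.12)];b=P[comp(M['blue'],st,P,.17)]
    for nm,q in(('case',g),('stops',o),('tray',b)):
        zt=np.percentile(q[:,2],97); top=q[np.abs(q[:,2]-zt)<.004]
        print(n,nm,len(q),'ztop',zt.round(4),len(top),rect(top[:,:2]))
        if nm=='stops':
            k=cv2.kmeans(top[:,:2].astype(np.float32),2,None,(3,50,1e-6),5,2)[1].ravel()
            for i in 0,1: print('   ',rect(top[k==i,:2]),top[k==i].mean(0).round(4))
    pl=P[(np.hypot(P[...,0]-sf[0],P[...,1]-sf[1])<.05)&(d[n+'_img'].max(-1)<70)]
    print('plate z',np.median(pl[:,2]).round(4),len(pl))
E
python3 m0.py
```

```text
case [ 0.473 -0.019  0.007]
tray [0.494 0.281 0.004]
bs [ 0.528 -0.255  0.03 ]
ss [ 0.45  -0.203  0.031]
plate [ 0.453 -0.271  0.01 ]
boss [ 0.513 -0.003  0.064]
t case 1080 ztop 0.071 269 (array([465.2, -14.7]), array([83.6, 62.9]), 16.7)
t stops 745 ztop 0.0317 509 (array([ 489.8, -228.2]), array([ 74.9, 168.8]), 55.9)
    (array([ 451. , -203.2]), array([94.3, 14.9]), 9.2) [ 0.4502 -0.2034  0.0297]
    (array([ 529.3, -255.4]), array([14.3, 95.2]), 9.1) [ 0.5292 -0.255   0.0296]
t tray 8132 ztop 0.0449 853 (array([487.8, 273. ]), array([190.8, 179.7]), 22.6)
plate z 0.0095 706
s case 1207 ztop 0.0689 227 (array([469.4, -15.8]), array([86.3, 64.6]), 15.9)
s stops 670 ztop 0.0296 299 (array([ 493.9, -229.5]), array([ 75.1, 169.5]), 55.9)
    (array([ 533.5, -256.7]), array([16.6, 94.7]), 8.9) [ 0.5339 -0.2552  0.0283]
    (array([ 454.9, -204.3]), array([94.4, 16.5]), 8.8) [ 0.4567 -0.2032  0.0281]
s tray 11321 ztop 0.0431 1259 (array([491.9, 272. ]), array([192.2, 179.4]), 22.6)
plate z 0.0082 25
```

arm_command(
  xyz=[
    [15.7,24.4,0],
    [15.7,24.4,0],
    [15.7,24.4,0],
    [15.7,24.4,0],
    [15.7,24.4,0],
    [15.7,24.4,0],
    [15.7,24.4,0],
    [15.7,24.4,0],
    [15.7,24.4,0],
    [15.7,24.4,0],
    [15.7,24.4,0],
    [15.7,24.4,0],
    [15.7,24.4,0],
    [15.7,24.4,0],
    [15.7,24.4,0],
    [15.7,24.4,0],
    [15.7,24.4,0],
    [15.7,24.4,0],
    [15.7,24.4,0],
    [15.7,24.4,0],
  ],
  spin=[-0.6,0,0,0,0,0,0,0,0,0,0,0,0,0,0,0,0,0,0,0],
  jaw=1,
)

```text
time: 2.1
tool_pos: [0.4675, -0.013, 0.4044]
tool_rot: [-3.141, 0.001, 0.285]
contact_force: [0.2, -0.6, 0.5]
opening: 0.0914
grip_force: 0.0
```

arm_command(
  xyz=[
    [0,-2,-30],
    [0,0,-30],
    [0,0,-30],
    [0,0,-30],
    [0,0,-30],
    [0,0,-25],
    [0,0,-15],
    [0,0,-10],
    [0,0,-1],
    [0,0,0],
  ],
  spin=[0,0,0,0,0,0,0,0,0,0],
)

```text
time: 3.1
tool_pos: [0.4672, -0.0162, 0.204]
tool_rot: [3.141, -0.0, 0.285]
contact_force: [-0.6, 0.2, 0.3]
opening: 0.092
grip_force: 0.0
```

arm_command(
  xyz=[
    [0,0,0],
    [0,0,0],
    [0,0,0],
    [0,0,0],
    [0,0,0],
    [0,0,0],
    [0,0,0],
    [0,0,0],
  ],
  spin=[0,0,0,0,0,0,0,0],
  jaw=-1,
  squeeze=40,
)

```text
time: 3.9
tool_pos: [0.4672, -0.0162, 0.2041]
tool_rot: [3.141, -0.0, 0.285]
contact_force: [-1.7, 0.3, 5.8]
opening: 0.0636
grip_force: 40.0
```

arm_command(
  xyz=[
    [0,0,5],
    [0,0,15],
    [0,0,25],
    [0,0,25],
    [0,0,25],
    [0,0,15],
    [0,0,0],
  ],
  spin=[0,0,0,0,0,0,0],
)

```text
time: 4.6
tool_pos: [0.4673, -0.0162, 0.3152]
tool_rot: [3.14, -0.003, 0.285]
contact_force: [-0.1, -0.3, -5.9]
opening: 0.0636
grip_force: 40.0
```

Run:
```python
from h import *
a=cam('scene');save('s1',a['img'][60:320,150:512]);print(observe()['contact_force'])
```

```text
[-0.35879373  0.058854   -5.79411146]
```

View pics/s1.png

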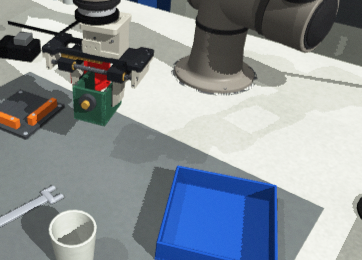

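arm_command(
  xyz=[
    [1,6,0],
    [2,14,0],
    [3,24,0],
    [4,28,0],
    [4,28,0],
    [4,28,0],
    [4,28,0],
    [4,28,0],
    [4,28,0],
    [4,28,0],
    [4,28,0],
    [3,18,0],
    [1,8,0],
    [0,2,0],
    [0,0,0],
    [0,0,0],
  ],
  spin=[0,0.6,0.6,0.6,0.6,0.6,0.6,0.6,0.6,0.6,0.6,0.3,0,0,0,0],
)

```text
time: 6.25
tool_pos: [0.509, 0.279, 0.3134]
tool_rot: [3.141, 0.001, 0.394]
contact_force: [-0.7, -0.5, -5.1]
opening: 0.0638
grip_force: 40.0
```

arm_command(
  xyz=[
    [0,0,-15],
    [0,0,-25],
    [0,0,-25],
    [0,0,-20],
    [0,0,-10],
    [0,0,-6],
    [0,0,-4],
    [0,0,0],
  ],
  spin=[0,0,0,0,0,0,0,0],
)

```text
time: 7.05
tool_pos: [0.5094, 0.2798, 0.2095]
tool_rot: [3.141, -0.002, 0.395]
contact_force: [-0.0, 0.7, -5.3]
opening: 0.0639
grip_force: 40.0
```

arm_command(
  xyz=[
    [0,0,-1],
    [0,0,-1],
    [0,0,0],
  ],
  spin=[0,0,0],
)

```text
time: 7.35
tool_pos: [0.5094, 0.2799, 0.209]
tool_rot: [3.141, -0.003, 0.395]
contact_force: [-2.6, -1.5, 8.5]
opening: 0.064
grip_force: 40.0
```

arm_command(
  xyz=[
    [0,0,0],
    [0,0,0],
    [0,0,0],
    [0,0,0],
    [0,0,0],
    [0,0,0],
    [9.5,4,0],
    [10,4.2,-2],
    [10,4.1,-2],
    [0,0,0],
  ],
  spin=[0,0,0,0,0,0,0,0,0,0],
  jaw=1,
)

```text
time: 8.35
tool_pos: [0.5393, 0.2923, 0.2025]
tool_rot: [3.141, -0.001, 0.395]
contact_force: [-0.3, 0.2, 0.3]
opening: 0.0915
grip_force: 0.0
```

arm_command(
  xyz=[
    [0,0,0],
    [0,0,0],
    [0,0,0],
    [0,0,0],
    [0,0,0],
    [0,0,0],
    [0,0,0],
    [0,0,0],
  ],
  spin=[0,0,0,0,0,0,0,0],
  jaw=-1,
  squeeze=8,
)

```text
time: 9.15
tool_pos: [0.5384, 0.2921, 0.2029]
tool_rot: [3.142, 0.0, 0.395]
contact_force: [-2.2, -1.5, 2.9]
opening: 0.0639
grip_force: 8.0
```

arm_command(
  xyz=[
    [0,0,4],
    [0,0,6],
    [0,0,8],
    [0,0,8],
    [0,0,8],
    [0,0,8],
    [0,0,8],
    [0,0,8],
    [0,0,6],
    [0,0,4],
    [0,0,2],
    [0,0,0],
    [0,0,0],
  ],
  spin=[0,0,0,0,0,0,0,0,0,0,0,0,0],
)

```text
time: 10.45
tool_pos: [0.5384, 0.2921, 0.2724]
tool_rot: [3.141, 0.001, 0.395]
contact_force: [0.0, 0.3, -5.7]
opening: 0.0639
grip_force: 8.0
```

Run:
```python
from h import *
a=cam('scene');b=cam('top');save('s2',np.hstack([a['img'][180:380,280:480],b['img'][80:280,60:260]]));print(observe()['contact_force'])
```

```text
[ 0.33573888 -1.11591801 -5.28697622]
```

View pics/s2.png

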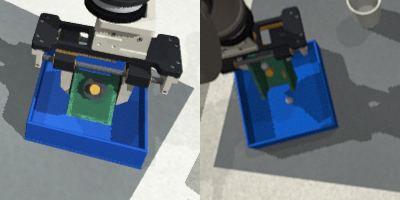

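Left: the back with its boss now looks up-forward, so the case has swung mouth-down. Right: one ball lies in the tray (about (288,100) in the composite). I'll measure the tilt.

```bash
cat > tilt.py <<'E'
from m import *
def tilt(c,yaw):
    T=np.array(observe()['tool_pos']);P=pts(c)
    g=comp(masks(c['img'])['green'],T[:2],P,.12)
    g=cv2.erode(g.astype(np.uint8),np.ones((3,3)))>0
    N=np.cross(P[:,2:][1:-1]-P[:,:-2][1:-1],P[2:][:,1:-1]-P[:-2][:,1:-1]); N/=np.linalg.norm(N,axis=-1,keepdims=True)+1e-12
    gg=g[1:-1,1:-1]; n=N[gg]; n*=np.sign(n[:,2:3])
    ex=np.array([np.cos(yaw),np.sin(yaw),0]);ey=np.array([-ex[1],ex[0],0])
    p=P[1:-1,1:-1][gg]-np.r_[T[:2],T[2]-.159]; k=abs(n@ey)<.3
    ang=np.degrees(np.arctan2(n[k,2],n[k]@ex))
    h,e=np.histogram(ang,bins=np.arange(-5,186,10))
    print('normals elev',[(int(a+5),int(b)) for a,b in zip(e,h) if b>10],'pts x,y,z mm 1/50/99%:',[np.percentile(p@a,[1,50,99])*1000//1 for a in(ex,ey,np.array([0,0,1.]))],gg.sum())
    return P
E
python3 - <<'E'
from tilt import *
y=observe()['tool_rot'][2]
for n in('scene','top'): tilt(cam(n),y)
E
```

```text
normals elev [(0, 29), (10, 71), (20, 72), (30, 70), (40, 76), (50, 64), (60, 74), (70, 57), (80, 36), (90, 23), (170, 11), (180, 18)] pts x,y,z mm 1/50/99%: [array([-4., 24., 38.]), array([-32.,  -2.,  28.]), array([-34., -17.,  16.])] 1288
normals elev [(100, 12), (110, 15), (120, 13), (140, 17)] pts x,y,z mm 1/50/99%: [array([-53., -25.,   9.]), array([-31.,   6.,  29.]), array([-72., -56.,   7.])] 314
```

```bash
cat >> tilt.py <<'E'
def back(yaw,n='scene'):
    c=cam(n);T=np.array(observe()['tool_pos']);P=pts(c)
    g=comp(masks(c['img'])['green'],T[:2],P,.12); g=cv2.erode(g.astype(np.uint8),np.ones((5,5)))>0
    p=(P[g]-np.r_[T[:2],T[2]-.159])@np.array([[np.cos(yaw),np.sin(yaw),0],[-np.sin(yaw),np.cos(yaw),0],[0,0,1]]).T*1000
    best=None;r=np.random.default_rng(0)
    for _ in range(500):
        q=p[r.choice(len(p),3,False)];m=np.cross(q[1]-q[0],q[2]-q[0]);m/=np.linalg.norm(m)+1e-9
        k=abs((p-q[0])@m)<2.5
        if best is None or k.sum()>best.sum(): best=k
    q=p[best];m=np.linalg.svd(q-q.mean(0))[2][2];m*=np.sign(m[2]);print('normal',m.round(2),'elev',np.degrees(np.arctan2(m[2],m[0])).round(1),best.sum(),len(p),'dist',(q.mean(0)@m).round(1))
    print('x,z range',np.percentile(q[:,[0,2]],[1,99],axis=0).round())
E
python3 - <<'E'
from tilt import *
y=observe()['tool_rot'][2]; back(y)
E
```

```text
normal [ 0.78 -0.    0.63] elev 38.9 875 894 dist 8.4
x,z range [[  0. -33.]
 [ 37.  13.]]
```

arm_command(
  xyz=[
    [0,0,0],
    [0,0,10],
    [0,0,-10],
    [0,0,10],
    [0,0,-10],
    [0,0,0],
    [0,0,0],
  ],
  spin=[0,0,0,0,0,0,0],
  squeeze=6,
)

```text
time: 11.4
tool_pos: [0.5389, 0.2922, 0.2733]
tool_rot: [3.141, -0.002, 0.395]
contact_force: [0.6, -0.1, 2.3]
opening: 0.0641
grip_force: 6.0
```

Run:
```python
from tilt import *
y=observe()['tool_rot'][2]; back(y)
```

```text
normal [0.72 0.   0.69] elev 43.8 948 974 dist -3.6
x,z range [[  1. -51.]
 [ 43.  -6.]]
```

arm_command(
  xyz=[
    [0,0,0],
    [-5.3,-2.2,1],
    [-5.3,-2.2,0.5],
    [-5.3,-2.2,0],
    [-5.3,-2.2,0],
    [-5.3,-2.2,0],
    [-5.3,-2.2,-1],
    [-5.3,-2.2,-1],
    [-5.3,-2.2,-1],
    [0,0,0],
  ],
  spin=[0,0,0,0,0,0,0,0,0,0],
  squeeze=10,
)

```text
time: 12.45
tool_pos: [0.4953, 0.2742, 0.2709]
tool_rot: [3.141, 0.002, 0.395]
contact_force: [-0.4, 0.5, -1.6]
opening: 0.064
grip_force: 10.0
```

Run:
```python
from tilt import *
y=observe()['tool_rot'][2]; back(y)
a=cam('scene');b=cam('top');save('s3',np.hstack([a['img'][180:380,280:480],b['img'][80:280,60:260]]))
```

```text
normal [0.38 0.01 0.93] elev 67.9 835 1000 dist -6.8
x,z range [[ -1. -32.]
 [ 58.  -7.]]
```

View pics/s3.png

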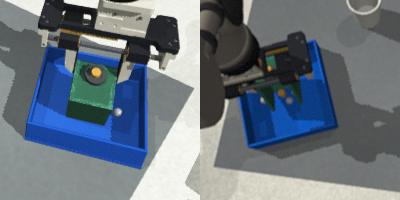

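Tilt is now about 68°; brass and steel pieces show at the mouth in the tray. I'll carry on tipping until it stands on its mouth.

arm_command(
  xyz=[
    [-5,-2.1,-2],
    [-5,-2.1,-2],
    [-5,-2.1,-2.5],
    [-4.5,-1.9,-2.5],
    [-4,-1.7,-2.5],
    [-4,-1.7,-2.5],
    [-4,-1.7,-2.5],
    [-4,-1.7,-2.5],
    [0,0,0],
    [0,0,0],
  ],
  spin=[0,0,0,0,0,0,0,0,0,0],
)

```text
time: 13.6
tool_pos: [0.461, 0.2596, 0.2527]
tool_rot: [3.142, -0.002, 0.395]
contact_force: [1.8, -0.3, 3.6]
opening: 0.0642
grip_force: 10.0
```

Run:
```python
from tilt import *
y=observe()['tool_rot'][2]; back(y); back(y,'top')
```

```text
normal [ 1.   -0.    0.02] elev 1.3 1062 1582 dist 61.7
x,z range [[ 59. -81.]
 [ 65.  -5.]]
normal [ 0.93 -0.25  0.27] elev 16.1 3 3 dist 34.2
x,z range [[36. -7.]
 [38. -4.]]
```

arm_command(
  xyz=[
    [0,0,0],
    [0,0,0],
    [0,0,0],
    [0,0,0],
    [0,0,0],
    [0,0,0],
    [8.6,3.6,-5],
    [8.6,3.6,-5],
    [8.6,3.6,-6],
    [0,0,0],
  ],
  spin=[0,0,0,0,0,0,0,0,0,0],
  jaw=1,
)

```text
time: 14.7
tool_pos: [0.4875, 0.2706, 0.235]
tool_rot: [3.142, 0.001, 0.395]
contact_force: [-0.2, 0.2, -0.9]
opening: 0.0912
grip_force: 0.0
```

arm_command(
  xyz=[
    [0,0,0],
    [0,0,0],
    [0,0,0],
    [0,0,0],
    [0,0,0],
    [0,0,0],
    [0,0,0],
    [0,0,0],
  ],
  spin=[0,0,0,0,0,0,0,0],
  jaw=-1,
  squeeze=30,
)

```text
time: 15.5
tool_pos: [0.4864, 0.2703, 0.2365]
tool_rot: [3.142, -0.0, 0.395]
contact_force: [-0.9, -0.4, 3.8]
opening: 0.0636
grip_force: 30.0
```

arm_command(
  xyz=[
    [0,0,2],
    [0,0,4],
    [0,0,6],
    [0,0,8],
    [0,0,15],
    [0,0,20],
    [0,0,20],
    [0,0,10],
    [0,0,0],
  ],
  spin=[0,0,0,0,0,0,0,0,0],
)

```text
time: 16.4
tool_pos: [0.4867, 0.2704, 0.3229]
tool_rot: [3.141, -0.003, 0.395]
contact_force: [0.4, 0.1, -4.8]
opening: 0.0641
grip_force: 30.0
```

Run:
```python
from tilt import *
print(observe()['contact_force'])
y=observe()['tool_rot'][2]; back(y)
a=cam('scene');b=cam('top');save('s4',cv2.resize(np.hstack([a['img'][160:380,270:480],b['img'][80:300,60:270]]),(800,420)))
```

```text
[ 0.44565363  0.10061296 -4.77235134]
normal [1.   0.   0.01] elev 0.4 1457 1964 dist 36.3
x,z range [[ 34. -64.]
 [ 38.  12.]]
```

View pics/s4.png

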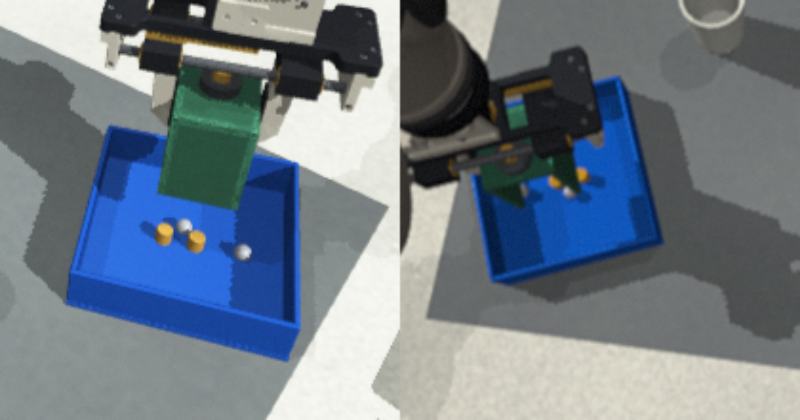

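All four pieces lie in the tray (left view: rollers (164,234),(196,241), balls (184,226),(243,252)) and the case is empty, hanging at 90°. Now I'll take it to open bench and roll it upright.

arm_command(
  xyz=[
    [-2,-8,0],
    [-4,-15,0],
    [-6,-22,0],
    [-6,-23,0],
    [-6,-23,0],
    [-6,-23,0],
    [-6,-23,0],
    [-6,-23,0],
    [-6,-23,0],
    [-6,-23,0],
    [-6,-23,0],
    [-6,-23,0],
    [-6,-23,0],
    [-6,-23,0],
    [-5,-20,0],
    [-3,-12,0],
    [-1,-3,0],
    [0,0,0],
    [0,0,0],
  ],
  spin=[0,0,-0.9,-0.9,-0.9,-0.9,-0.9,-0.9,-0.9,-0.9,-0.9,-0.9,-0.9,-0.9,-0.9,-0.9,-1.0,0,0],
)

```text
time: 18.45
tool_pos: [0.3994, -0.0623, 0.3211]
tool_rot: [-3.141, 0.0, 0.158]
contact_force: [-0.2, -0.3, -5.0]
opening: 0.0641
grip_force: 30.0
```

arm_command(
  xyz=[
    [0,0,-10],
    [0,0,-20],
    [0,0,-20],
    [0,0,-20],
    [0,0,-12],
    [0,0,-6],
    [0,0,-3],
    [0,0,0],
    [0,0,0],
  ],
  spin=[0,0,0,0,0,0,0,0,0],
)

```text
time: 19.35
tool_pos: [0.3996, -0.0624, 0.2305]
tool_rot: [3.141, -0.001, 0.158]
contact_force: [0.3, 1.5, -1.4]
opening: 0.0639
grip_force: 30.0
```

Run:
```python
from tilt import *
y=observe()['tool_rot'][2]; back(y)
```

```text
normal [1.   0.01 0.  ] elev 0.1 543 819 dist 35.5
x,z range [[ 33. -61.]
 [ 38.  11.]]
```

arm_command(
  xyz=[
    [0,0,-1],
    [0,0,-0.5],
    [6.3,1,2.5],
    [6.3,1,2.5],
    [6.7,1.1,1.4],
    [6.7,1.1,1.4],
    [6.8,1.1,0.2],
    [6.8,1.1,0.2],
    [6.8,1.1,-1],
    [6.8,1.1,-1],
    [0,0,0],
  ],
  spin=[0,0,0,0,0,0,0,0,0,0,0],
  squeeze=15,
)

```text
time: 20.5
tool_pos: [0.4535, -0.054, 0.2347]
tool_rot: [3.141, -0.0, 0.158]
contact_force: [-0.3, -0.5, -3.8]
opening: 0.0639
grip_force: 15.0
```

Run:
```python
from tilt import *
y=observe()['tool_rot'][2]; back(y)
```

```text
normal [1.   0.   0.01] elev 0.4 543 872 dist 35.7
x,z range [[ 33. -61.]
 [ 38.  12.]]
```

It slid rather than rolled, so I'll use the back stop as a ledge: press the low end of the underside against it and turn the case about the pads.

arm_command(
  xyz=[
    [0,0,20],
    [0,0,22],
    [1,-12,0],
    [2,-20,0],
    [2,-24,0],
    [2,-24,0],
    [2,-24,0],
    [2,-24,0],
    [2,-24,0],
    [2,-24,0],
    [2,-20,0],
    [2,-14,0],
    [1,-4,0],
    [1,0,0],
    [0,0,-10],
    [0,0,-14],
    [0,0,-6],
    [0,0,0],
  ],
  spin=[0,0,0,0,0,0,0,0,0,0,0,0,0,0,0,0,0,0],
  squeeze=20,
)

```text
time: 22.35
tool_pos: [0.4734, -0.2671, 0.2456]
tool_rot: [-3.139, 0.002, 0.159]
contact_force: [0.6, 0.4, -4.4]
opening: 0.0641
grip_force: 20.0
```

arm_command(
  xyz=[
    [4.9,0.8,0],
    [4.9,0.8,0],
    [4.9,0.8,0],
    [4.9,0.8,0],
    [4.9,0.8,0],
    [4.9,0.8,0],
    [4.9,0.8,0],
    [4.9,0.8,0],
  ],
  spin=[0,0,0,0,0,0,0,0],
  squeeze=15,
)

```text
time: 23.15
tool_pos: [0.5132, -0.2617, 0.2475]
tool_rot: [3.141, -0.0, 0.158]
contact_force: [-4.1, 0.5, 1.9]
opening: 0.0642
grip_force: 15.0
```

arm_command(
  xyz=[
    [4.9,0.8,0],
    [4.9,0.8,0],
    [4.9,0.8,0],
    [4.9,0.8,0],
    [4.9,0.8,0],
    [4.9,0.8,0],
    [0,0,0],
  ],
  spin=[0,0,0,0,0,0,0],
)

```text
time: 23.85
tool_pos: [0.5429, -0.2566, 0.2468]
tool_rot: [3.142, -0.001, 0.158]
contact_force: [0.4, -0.5, -4.0]
opening: 0.0639
grip_force: 15.0
```

Run:
```python
from tilt import *
y=observe()['tool_rot'][2]; back(y)
```

```text
normal [ 0.75 -0.    0.66] elev 41.2 164 293 dist 9.7
x,z range [[  9. -12.]
 [ 23.   4.]]
```

arm_command(
  xyz=[
    [1,0.2,-3],
    [1,0.2,-3],
    [1,0.2,-3],
    [1,0.2,-3],
    [1,0.2,-3],
    [0,0,-2],
    [0,0,0],
  ],
  spin=[0,0,0,0,0,0,0],
)

```text
time: 24.6
tool_pos: [0.5474, -0.256, 0.2298]
tool_rot: [3.141, -0.0, 0.158]
contact_force: [-0.2, -0.7, -0.7]
opening: 0.0639
grip_force: 15.0
```

Run:
```python
from tilt import *
y=observe()['tool_rot'][2]; back(y)
```

```text
normal [ 0.03 -1.    0.02] elev 41.8 77 152 dist -32.7
x,z range [[-62. -38.]
 [-26. -11.]]
```

arm_command(
  xyz=[
    [0,0,8],
    [0,0,12],
    [-5,-0.8,0],
    [-10,-1.6,0],
    [-10,-1.6,0],
    [-10,-1.6,0],
    [-10,-1.6,0],
    [-5.4,-1,0],
    [0,0,0],
  ],
  spin=[0,0,0,0,0,0,0,0,0],
  squeeze=25,
)

```text
time: 25.55
tool_pos: [0.4961, -0.2644, 0.25]
tool_rot: [-3.141, 0.0, 0.157]
contact_force: [-0.7, -0.2, -4.3]
opening: 0.0638
grip_force: 25.0
```

Run:
```python
from tilt import *
y=observe()['tool_rot'][2]; back(y)
a=cam('scene');b=cam('top');save('s5',cv2.resize(np.hstack([a['img'][90:240,90:270],b['img'][120:270,300:480]]),(800,333)))
```

```text
normal [ 0.91 -0.    0.42] elev 25.0 111 203 dist 6.9
x,z range [[  7. -17.]
 [ 16.  -1.]]
```

View pics/s5.png

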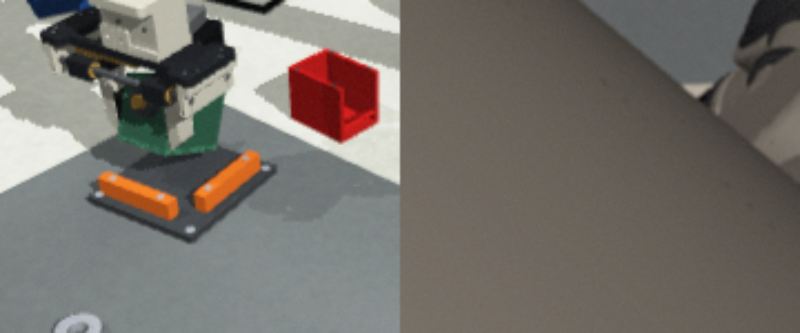

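The case hangs over the plate at about 25° tilt, clear of the stops (left view, case at (175,110)). I'll lower it; the plate will turn it flat.

arm_command(
  xyz=[
    [0,0,-8],
    [0,0,-8],
    [0,0,-4],
    [0,0,-3],
    [0,0,-3],
    [0,0,-3],
    [0,0,-3],
    [0,0,-3],
    [0,0,-3],
    [0,0,-3],
    [0,0,-2],
    [0,0,0],
  ],
  spin=[0,0,0,0,0,0,0,0,0,0,0,0],
  squeeze=12,
)

```text
time: 26.9
tool_pos: [0.4967, -0.264, 0.2064]
tool_rot: [-3.141, 0.001, 0.158]
contact_force: [0.4, -0.8, -4.1]
opening: 0.0636
grip_force: 12.0
```

Run:
```python
from tilt import *
y=observe()['tool_rot'][2]; back(y)
```

```text
normal [0.02 0.11 0.99] elev 88.8 36 62 dist -15.6
x,z range [[-61. -20.]
 [ 11. -13.]]
```

arm_command(
  xyz=[
    [0,0,-1.5],
    [0,0,-1.5],
    [0,0,0],
  ],
  spin=[0,0,0],
)

```text
time: 27.25
tool_pos: [0.4969, -0.2641, 0.2038]
tool_rot: [3.141, 0.0, 0.158]
contact_force: [0.3, 0.7, -3.1]
opening: 0.0637
grip_force: 12.0
```

arm_command(
  xyz=[
    [0,0,-1],
    [0,0,-1],
    [0,0,0],
  ],
  spin=[0,0,0],
)

```text
time: 27.55
tool_pos: [0.4969, -0.2641, 0.2019]
tool_rot: [3.141, 0.0, 0.158]
contact_force: [0.8, -0.9, -1.7]
opening: 0.0642
grip_force: 12.0
```

arm_command(
  xyz=[
    [0,0,-1],
    [0,0,0],
  ],
  spin=[0,0],
)

```text
time: 27.75
tool_pos: [0.4969, -0.2641, 0.2008]
tool_rot: [3.142, 0.0, 0.158]
contact_force: [1.2, 0.3, -1.4]
opening: 0.064
grip_force: 12.0
```

arm_command(
  xyz=[
    [0,0,0],
    [0,0,0],
    [0,0,0],
    [0,0,0],
    [0,0,0],
    [0,0,0],
    [0,0,15],
    [0,0,25],
    [0,0,30],
    [0,0,30],
    [0,0,30],
    [0,0,0],
  ],
  spin=[0,0,0,0,0,0,0,0,0,0,0,0],
  jaw=1,
)

```text
time: 28.95
tool_pos: [0.4976, -0.2646, 0.3353]
tool_rot: [3.136, -0.006, 0.158]
contact_force: [-0.1, -1.1, -0.5]
opening: 0.0914
grip_force: 0.0
```

Run:
```python
from tilt import *
c=cam('scene');save('s6',cv2.resize(c['img'][90:240,90:270],(720,600)))
P=pts(c);g=P[comp(masks(c['img'])['green'],(.475,-.26),P,.1)]
print(len(g),np.percentile(g[:,2],[1,97]).round(4))
zt=np.percentile(g[:,2],97);t=g[abs(g[:,2]-zt)<.004];print(rect(t[:,:2]),len(t))
o=P[comp(masks(c['img'])['orange'],(.48,-.24),P,.12)];k=o[o[:,2]>.026];print(rect(k[:,:2]))
b=cam('top');P=pts(b);g=P[comp(masks(b['img'])['green'],(.475,-.26),P,.1)];print('top',len(g))
```

```text
1206 [0.0126 0.0788]
(array([ 466.6, -268.9]), array([82.6, 65.5]), 10.3) 189
(array([ 494.7, -229.7]), array([ 77.8, 167.8]), 56.1)
top 1504
```

View pics/s6.png

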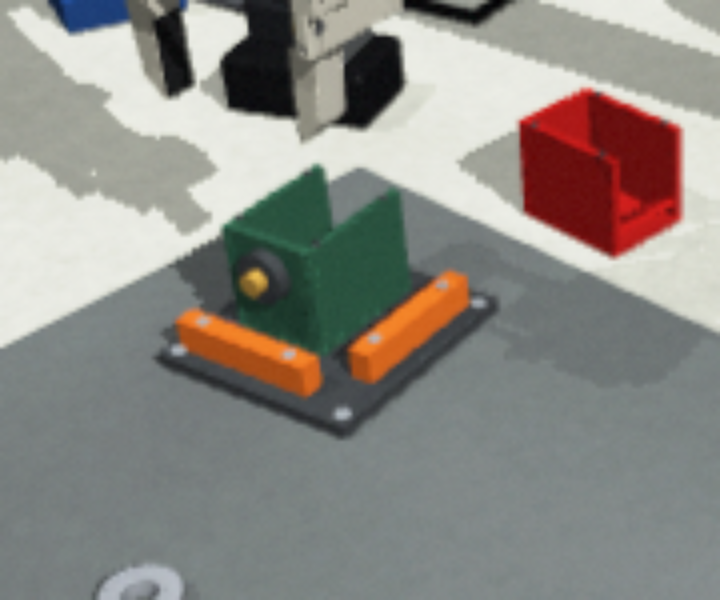

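The case stands upright on the plate at (320,270), short of both stops. I'll regrip it at its middle, with the tips above the stops.

arm_command(
  xyz=[
    [-10,-1.2,0],
    [-12,-1.4,0],
    [-8,-1,0],
    [0,0,-20],
    [0,0,-30],
    [0,0,-30],
    [0,0,-20],
    [0,0,-12],
    [0,0,-6],
    [0,0,-1],
    [0,0,0],
  ],
  spin=[0,0,0,0,0,0,0,0,0,0,0],
)

```text
time: 30.15
tool_pos: [0.467, -0.2679, 0.2126]
tool_rot: [3.141, -0.001, 0.158]
contact_force: [0.8, 0.1, 1.0]
opening: 0.0919
grip_force: 0.0
```

arm_command(
  xyz=[
    [0,0,0],
    [0,0,0],
    [0,0,0],
    [0,0,0],
    [0,0,0],
    [0,0,0],
    [0,0,0],
    [0,0,0],
  ],
  spin=[0,0,0,0,0,0,0,0],
  jaw=-1,
  squeeze=45,
)

```text
time: 30.95
tool_pos: [0.467, -0.2678, 0.2123]
tool_rot: [3.141, -0.0, 0.158]
contact_force: [-0.7, -0.3, 5.0]
opening: 0.064
grip_force: 45.0
```

arm_command(
  xyz=[
    [0,0,0],
    [0,0,0],
    [0,0,0],
    [0,0,2],
    [0,0,2],
    [0,0,0],
  ],
  spin=[0,0,0,0,0,0],
  jaw=0.7,
)

```text
time: 31.55
tool_pos: [0.4669, -0.2678, 0.2163]
tool_rot: [3.141, -0.0, 0.158]
contact_force: [-0.8, -0.4, 0.5]
opening: 0.0781
grip_force: 0.0
```

arm_command(
  xyz=[
    [0,0,0],
    [0,0,0],
    [0,0,0],
    [0,0,0],
    [0,0,0],
    [0,0,0],
    [0,0,-1],
    [0,0,0],
  ],
  spin=[0,0,0,0,0,0,0,0],
  jaw=-1,
  squeeze=50,
)

```text
time: 32.35
tool_pos: [0.4669, -0.2677, 0.2159]
tool_rot: [3.141, -0.0, 0.158]
contact_force: [-1.4, 1.8, 9.1]
opening: 0.0634
grip_force: 50.0
```

arm_command(
  xyz=[
    [2,0.3,0],
    [3,0.5,0],
    [3,0.5,0],
    [3,0.5,0],
    [2,0.3,0],
    [0,0,0],
  ],
  spin=[0,0,0,0,0,0],
)

```text
time: 32.95
tool_pos: [0.4801, -0.2658, 0.2159]
tool_rot: [3.141, -0.001, 0.158]
contact_force: [-0.9, -0.2, 7.8]
opening: 0.0637
grip_force: 50.0
```

arm_command(
  xyz=[
    [-0.5,3,0],
    [-0.7,4,0],
    [-0.7,4,0],
    [-0.7,4,0],
    [-0.5,3,0],
    [-0.4,2.5,0],
    [-0.3,2,0],
    [0,0,0],
  ],
  spin=[0,0,0,0,0,0,0,0],
)

```text
time: 33.75
tool_pos: [0.4765, -0.2434, 0.2159]
tool_rot: [3.14, -0.002, 0.158]
contact_force: [-0.1, -0.6, 6.4]
opening: 0.0637
grip_force: 50.0
```

arm_command(
  xyz=[
    [-0.2,1,0],
    [-0.2,1,0],
    [2,0.3,0],
    [1.5,0.2,0],
    [0,0,0],
  ],
  spin=[0,0,0,0,0],
)

```text
time: 34.25
tool_pos: [0.4793, -0.2408, 0.2159]
tool_rot: [3.14, -0.001, 0.158]
contact_force: [-1.5, -0.1, 8.3]
opening: 0.0636
grip_force: 50.0
```

arm_command(
  xyz=[
    [-0.2,1,0],
    [-0.2,1,0],
    [-0.2,1,0],
    [0,0,0],
  ],
  spin=[0,0,0,0],
)

```text
time: 34.65
tool_pos: [0.4791, -0.2388, 0.216]
tool_rot: [3.137, -0.002, 0.159]
contact_force: [-0.5, -5.7, 5.3]
opening: 0.0641
grip_force: 50.0
```

arm_command(
  xyz=[
    [1.5,0.2,0],
    [1,0.2,0],
    [1,0.2,0],
    [0,0,0],
  ],
  spin=[0,0,0,0],
)

```text
time: 35.05
tool_pos: [0.4824, -0.2383, 0.216]
tool_rot: [3.138, -0.001, 0.159]
contact_force: [-0.7, -6.1, 5.0]
opening: 0.0639
grip_force: 50.0
```

arm_command(
  xyz=[
    [1.5,0.2,0],
    [1.5,0.2,0],
    [1,0.2,0],
    [0,0,0],
  ],
  spin=[0,0,0,0],
)

```text
time: 35.45
tool_pos: [0.4845, -0.2382, 0.216]
tool_rot: [3.139, 0.004, 0.159]
contact_force: [-14.7, -10.8, 13.2]
opening: 0.064
grip_force: 50.0
```

arm_command(
  xyz=[
    [1,0.2,0],
    [1,0.2,0],
    [0,0,0],
  ],
  spin=[0,0,0],
)

```text
time: 35.75
tool_pos: [0.4852, -0.2382, 0.2162]
tool_rot: [3.14, 0.008, 0.159]
contact_force: [-23.0, -12.8, 19.0]
opening: 0.0641
grip_force: 50.0
```

arm_command(
  xyz=[
    [-0.9,0.9,0],
    [0,0.5,0],
    [0,0,0],
    [0,0,0],
    [0,0,0],
  ],
  spin=[0,0,0,0,0],
)

```text
time: 36.25
tool_pos: [0.4849, -0.2377, 0.2162]
tool_rot: [3.137, 0.006, 0.16]
contact_force: [-19.8, -18.0, 14.4]
opening: 0.064
grip_force: 50.0
```

Run:
```python
from tilt import *
s=observe();print(s['contact_force'].round(1),s['torque'].round(2),s['tool_rot'].round(4)); back(s['tool_rot'][2])
c=cam('scene');save('s7',cv2.resize(np.hstack([c['img'][100:220,100:250],c['img'][220:340,300:450]]),(800,320)))
```

```text
[-19.8 -18.   14.4] [-2.74  3.29  0.31] [3.1369 0.006  0.1596]
normal [-1.   -0.01  0.02] elev 179.0 92 157 dist -36.6
x,z range [[ 33. -32.]
 [ 38.  23.]]
```

View pics/s7.png

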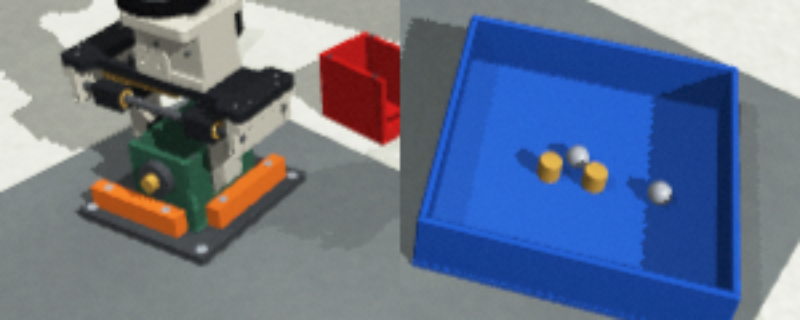

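The case sits in the corner, upright and against both stops (left), with all four pieces in the tray (right). The push is about 22 N on the back stop and 15 N on the side stop.

```bash
python3 -c "
from cell import *
print(hand_in())"
```

```text
the job is handed in; nothing more can be done
None
```

The job is handed in: all four pieces lie in the tray, and the emptied case stands upright in the fixture corner, still gripped and pressed against both stops at about 22 N (back) and 15 N (side), at about 36 s of the 64 s allowed; hand-in gave no verdict.

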